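# Index a sample turntable by one hole

## Robot

A 7-joint arm with a two-finger parallel gripper is mounted at the origin on a cart in front of the work surface, level with it; the furniture and walls round the work are solid. World frame = base frame: x ahead of the robot, y to its left, z up, the work surface at z = 0. Lengths are in m, angles in rad, forces in N, time in s.
With the tool pointing down it reaches from about 0.425 to 0.875 m from the base axis. Payload 4.7 kg.
Tool frame: the origin (TCP) lies on the centre line of the jaws, within the pads' length; the fingertips stand ahead of it and the grasp point (between the pads) lies 2 mm behind it (nose_length is the z of the fingertips in the tool frame, in m); z points along the fingers, y is the line along which they close (so a half turn about z gives the same grasp; the last joint's range is limited). The gripper opens to 87 mm and grips with 3 to 60 N. Pads are 19 mm wide; open, the fingers measure 117 mm over their backs; the gripper's body (75 mm by 190 mm) begins 51 mm behind the grasp point.
Start: joints at [-1.267, 0.321, -0.07, 1.45, 0.023, 1.371, -0.057], TCP at [0.186, 0.623, 0.24] pointing down, gripper open.
Joint ranges: [-2.86, 2.86], [-0.3, 2.09], [-1.38, 1.24], [0.06, 2.45], [-1.56, 4.7], [0.09, 2.05], [-2.69, 2.69]. Speed limits (rad/s): [2.57, 2.57, 3.14, 3.14, 3.14, 3.14, 3.14].

## Interface

Orientations are given as a rotation vector (axis times angle).
In Python, from bench import * gives the robot as it stands.
- The arm moves only by the tool send_rows, never from a script. Its arguments are lists of equal length, an entry for each row: "xyz": the shift along the tool's x, y, z in mm, a list of three; "dr": the turn, a rotation vector about the tool's x, y, z in rad, a list of three. A call has exactly 10 rows; each row is the pose to reach, as a shift and turn from the pose commanded when the call began, along the tool's axes at that moment; what a row does not reach only later rows make up. A row lasts 1/12 s, in which the tool goes at most 41.7 mm and 7.16 degrees, less where a joint would pass 70% of its speed; a pose out of reach is approached as far as the arm can. A call with a gripper value outside its range is refused whole. "jaw" is the finger opening in mm, from 0 to 87, set as the call begins (left out, the last holds). The fingers move at their own pace and stop on an object; "grip_force" is the grip in N (left out, the last holds). Time passes only in rows, so rows that repeat a pose let the fingers close, or fill a call up. It gives the time, the measured TCP pose, the force, the opening and the grip force at its end, in the units of the state.
- get_state(): the state, without advancing time (a new reading comes with each control period).
- get_image(name): name is "side" or "top"; returns the picture (480x640x3 uint8, red, green, blue); there is no depth.
- calibration(name): a dict with "vfov" (degrees; the focal length in pixels is half the picture's height over the tangent of half this angle, whatever the lens; pixels are square), "cx", "cy" (the principal point, pixels), "k1" (the pictures are not rectified: a ray, as slopes to the right and down, at radius r is drawn at 1 + k1 r^2 times it, then the intrinsics apply), "rvec" (rotation vector, rad) and "tvec" (3), from world to camera coordinates, as OpenCV has them. Camera axes: x right, y down, z forward; pixel columns grow to the right and rows downward; lengths in m; the calibration is good to about 2 mm. A picture is of the moment at which its call begins. calibration takes no time and is no camera call.
- close_job(): hands the job in; it is judged then, once.
The state is a dict: "time": time; "joint_positions": joint angles; "qd": joint speeds; "joint_torque": joint torques, N m; "position": TCP position; "tool_rot": TCP orientation; "ft_force": force on the tool from outside, world axes, zero at the start; "torque": the same for the moment, N m; "grip_width": opening from 0.0 (shut) to 1.0 (fully open); "grip_force": force on a finger pad.
Only numpy, scipy, OpenCV 4.12 (cv2) and the standard library are available. Lean on these libraries where they do the work, as an engineer would, in place of code of your own. Each camera call takes 0.05 s, during which the arm holds its last target. There are 200 camera calls.

## Task

Index the sample turntable by one hole: with the fingertips press the red spring cup of its indexing plunger down until the orange tooth is out of its hole, swing the table by the cup anticlockwise (seen from above) to the very next hole, and let the cup spring right up so that the tooth locks there. Nothing is to be lifted: do not touch the weighing bottles that ride in the table's pockets, and leave the media bottle, petri dish and timer beside it where they are.

Things in the scene. Friction and masses are not known exactly. Their poses are not given: they have to be found in the camera images.
- index_base: fixed grey foot, bolted down, with an aluminium index plate 231 mm across, its underside 34 mm and top 46 mm up, with six through holes 12.5 mm wide every 60 degrees at 102 mm radius. Origin on the table's axis at the surface, z up; a 69 mm high brass pointer at its +x rim. The plunger starts in the hole 150 degrees anticlockwise from +x; the next is at 210 degrees
- table_axis (a point): point on the turntable's vertical axis, 64 mm above the surface, level with the top of the blue table disc (162 mm across). On the disc are six white round pockets (47 mm across, 10 mm high), their centres 52 mm from the axis
- cup_floor (a point): centre of the inner floor of the red round cup on top of the plunger, 140 mm from the table axis, 87 mm above the surface when up. The cup is open upward: inside 56 mm wide, 14 mm deep, outside 64 mm; closed fingertips go in, press its floor down and drag its wall sideways. It rides on a fork arm of the table and swings with it
- tooth_top (a point): tip of the orange round tooth (10 mm thick, rounded tip) of the plunger, 102 mm from the table axis on the same radius as the cup; it stands up into a hole of the index plate from below, 44 mm above the surface when locked, and goes down together with the cup
- next_hole (a point): centre of the mouth of the next hole, at the top of the index plate, 102 mm from the table axis; the tooth must finish in this hole
- plunger (a joint): how far the cup is pressed down, m: 0 up, 0.014 at its lower stop. A spring returns it: about 3 N to start, 7 N fully down. Tooth and plate interlock until it is pressed past about 0.010. Let go between holes, the tooth rubs under the plate and springs up by itself at the next hole, which catches it within about 0.03 rad
- turntable (a joint): turn of the table, rad: 0 in its starting hole, grows anticlockwise seen from above; the next hole is at 1.047 (60 degrees), the stops at +-1.35. It stays where it is left (friction about 0.06 N m), and the tooth has about 0.012 rad play in a hole
- sample_0: loose low glass weighing bottle with a ground lid, 42 mm wide, 58 mm high, upright in a pocket of the table, its underside 64 mm above the surface; origin at the centre of the underside. This one comes to the brass pointer when the table is indexed
- sample_1: another such bottle, in the pocket now at the brass pointer
- sample_2: another such bottle, in the pocket opposite the pointer, towards the plunger's side
- media_bottle: bystander: loose glass media bottle with orange cap, 71 mm wide, 156 mm high, behind the table; origin at the centre of its underside
- petri: bystander: loose petri dish with lid, 60 mm wide, 15 mm high, left of the table; origin at the centre of its underside
- timer: bystander: loose white laboratory timer, 58 x 64 x 19 mm, right of the table; origin at the centre of its underside
Not all that is in view belongs to the job. Leave any green or purple look-alike of the sample_2 alone. What is shaped like the sample_1 but brown or purple is not meant.

How it is judged:
By the outcome, as a careful person would: the job done as asked, in the order asked, and still so for the second after the job is handed in, with the robot touching nothing.
It also fails if it takes over 38 s, if anything falls off the work surface, if the arm or the gripper's body presses on something with over 40 N, if the wrist force passes 120 N, or if a joint passes its speed limit or range.

## Working session

There is one attempt and no reset: what is moved stays moved. The work goes in short steps, Python scripts to look and compute and a tool call to move; the robot and the scene stay as the last step left them, time stands still between calls to the robot, and variables do not carry over. Pictures are saved under pics/ and viewed, at most 10 in all, crops included, and the job is handed in when it is done.

Besides the shell and the picture viewer there is one more tool, called after "Emit:" as name(argument=value, ...) on one line, values as JSON. send_rows: Moves the arm, as the interface text tells. Its arguments: {"type":"object","properties":{"xyz":{"type":"array"},"dr":{"type":"array"},"jaw":{"type":"number"},"grip_force":{"type":"number"}},"required":["xyz","dr"]}

```bash
ls; mkdir -p pics; cat > h.py <<'E'
from bench import *
import numpy as np, cv2
from scipy.spatial.transform import Rotation as R
def cam(n):
    c=calibration(n); f=240/np.tan(np.radians(c["vfov"])/2)
    return c,f,cv2.Rodrigues(np.array(c["rvec"],float))[0],np.array(c["tvec"],float)
def ray(n,u,v):
    c,f,Rm,t=cam(n); d=np.array([(u-c["cx"])/f,(v-c["cy"])/f]); s=d.copy()
    for _ in range(30): s=d/(1+c["k1"]*(s@s))
    return -Rm.T@t, Rm.T@np.array([s[0],s[1],1])
def plane(n,u,v,z):
    o,d=ray(n,u,v); return o+d*(z-o[2])/d[2]
def tri(a,b):
    (o1,d1),(o2,d2)=ray("top",*a),ray("side",*b)
    s=np.linalg.lstsq(np.c_[d1,-d2],o2-o1,rcond=None)[0]
    p,q=o1+d1*s[0],o2+d2*s[1]; return (p+q)/2,np.linalg.norm(p-q)
def proj(n,P):
    c,f,Rm,t=cam(n); p=Rm@np.array(P,float)+t; s=p[:2]/p[2]; s=s*(1+c["k1"]*(s@s)); return s*f+[c["cx"],c["cy"]]
def blobs(im,lo,hi,smin=120,vmin=60,amin=40):
    h=cv2.cvtColor(im,cv2.COLOR_RGB2HSV); H=h[...,0].astype(int)
    ok=((H>=lo)&(H<=hi)) if lo<=hi else ((H>=lo)|(H<=hi))
    m=(ok&(h[...,1]>smin)&(h[...,2]>vmin)).astype(np.uint8)
    n,l,s,c=cv2.connectedComponentsWithStats(m)
    return m,[(s[i].tolist(),c[i].round(1).tolist()) for i in range(1,n) if s[i][4]>amin]
E
python3 - <<'E'
from h import *
s=get_state(); print(s)
for n in("top","side"):
    im=get_image(n); cv2.imwrite(f"pics/{n}0.png",im[...,::-1])
    print(n,calibration(n), -cam(n)[2].T@cam(n)[3])
    print("red",blobs(im,174,6)[1]); print("or",blobs(im,7,18)[1]); print("blue",blobs(im,95,125)[1])
E
```

```text
pics
{'time': 0.0, 'joint_positions': array([-1.26689481,  0.32179433, -0.07005673,  1.45170475,  0.02260311,
        1.37079135, -0.05692906]), 'qd': array([-0.00097116, -0.00039287,  0.0005581 , -0.00101087, -0.00082132,
       -0.00147964,  0.00024127]), 'joint_torque': array([ 2.02785754e-04, -4.91298723e+01, -4.03709309e-01, -3.12526274e+01,
       -6.38604281e-02,  4.39344859e-02,  1.85213853e-04]), 'position': array([0.18565735, 0.62236535, 0.23846495]), 'tool_rot': array([-4.53640846e-01, -3.10849981e+00,  2.99115683e-03]), 'ft_force': array([ 0.44874117, -1.01353288,  0.49217313]), 'torque': array([ 0.00714511,  0.0173102 , -0.00303359]), 'grip_force': 0.0, 'grip_width': 0.9999999690828982}
top {'vfov': 42.10409382639732, 'cx': 321.78954792570926, 'cy': 236.87452794450618, 'k1': -0.05885123811810337, 'rvec': array([ 2.19926109, -2.16629405,  0.09647063]), 'tvec': array([0.00827682, 0.5925235 , 1.65753932])} [0.45498761 0.02732166 1.70024381]
red [([309, 182, 20, 9, 46], [318.9, 187.0]), ([351, 275, 26, 26, 492], [363.2, 287.9])]
or [([204, 145, 11, 13, 69], [209.5, 151.9]), 
[... 766 characters left out ...]
01998623649547, 'cy': 238.06615850358688, 'k1': 0.027356946077376113, 'rvec': array([ 2.07560119, -0.43367862,  0.23096226]), 'tvec': array([-0.55020565,  0.2334088 ,  1.05934718])} [ 0.20149669 -0.94412875  0.73989348]
red [([335, 155, 15, 11, 122], [342.5, 160.3]), ([356, 203, 24, 27, 427], [367.5, 218.2]), ([256, 275, 33, 26, 673], [272.5, 287.7])]
or [([146, 206, 43, 23, 223], [166.7, 216.8]), ([358, 206, 20, 9, 139], [367.4, 209.8]), ([404, 261, 20, 27, 395], [413.2, 274.1])]
blue [([192, 170, 20, 8, 82], [199.0, 172.9]), ([196, 180, 39, 23, 187], [212.1, 191.6]), ([320, 266, 14, 5, 53], [326.5, 267.9]), ([300, 282, 75, 30, 692], [337.1, 300.8]), ([341, 291, 15, 7, 80], [348.1, 294.1])]
```

View pics/top0.png

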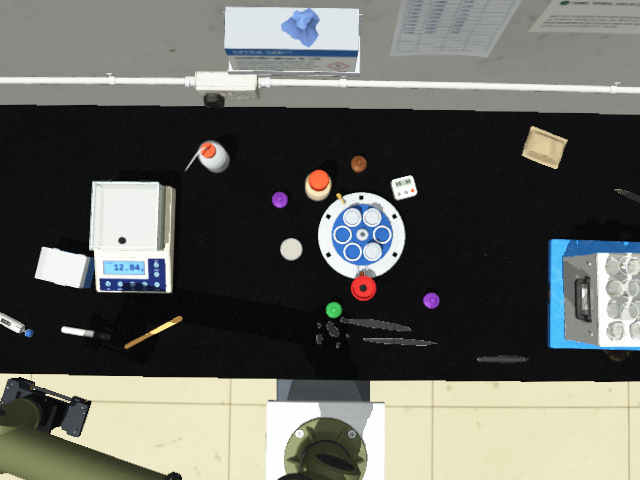

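View pics/side0.png

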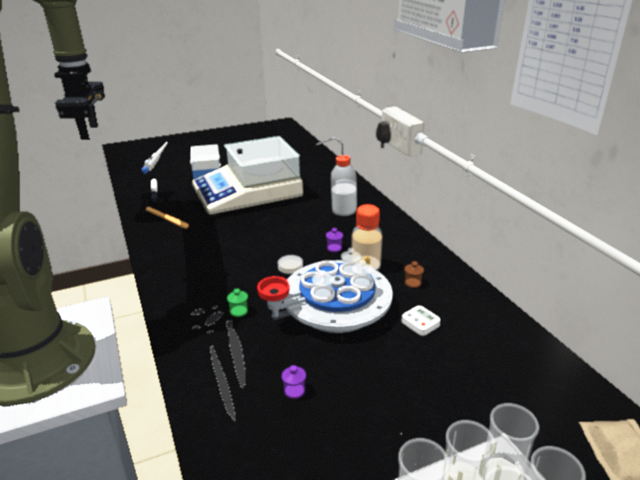

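The top picture shows the red cup at (363,288), the turntable axis near (362,235) and the brass pointer at (340,199). The side picture shows the cup at (272,288). The purple look-alike at top-view pixel (431,300) is near where the cup ends up.

```bash
cat >> h.py <<'E'
def circfit(P):
    A=np.c_[2*P[:,:2],np.ones(len(P))]; s=np.linalg.lstsq(A,(P[:,:2]**2).sum(1),rcond=None)[0]
    return s[:2],np.sqrt(s[2]+s[:2]@s[:2])
def redcup(im,amin=300):
    h=cv2.cvtColor(im,cv2.COLOR_RGB2HSV)
    m=(((h[...,0]>174)|(h[...,0]<6))&(h[...,1]>120)&(h[...,2]>50)).astype(np.uint8)
    return m
E
python3 - <<'E'
from h import *
t=get_image("top"); s=get_image("side")
def hull(im,box):
    m=redcup(im); k=np.zeros_like(m); x0,y0,x1,y1=box; k[y0:y1,x0:x1]=m[y0:y1,x0:x1]
    c=max(cv2.findContours(k,0,cv2.CHAIN_APPROX_NONE)[0],key=cv2.contourArea); return c[:,0].astype(float)
ct=hull(t,(340,265,390,310)); cs=hull(s,(245,265,300,310))
for z in(.08,.101,.12):
    P=np.array([plane("top",*p,z) for p in ct]); print("top cup",z,circfit(P))
    up=cs[cs[:,1]<cs[:,1].min()+9]
    P=np.array([plane("side",*p,z) for p in up]); print("side cup",z,circfit(P),len(up))
# plate
for n,box in(("top",(300,180,420,290)),("side",(285,255,400,335))):
    im=t if n=="top" else s
    x0,y0,x1,y1=box; g=cv2.cvtColor(im,cv2.COLOR_RGB2GRAY)[y0:y1,x0:x1]
    c=max(cv2.findContours((g>130).astype(np.uint8),0,cv2.CHAIN_APPROX_NONE)[0],key=cv2.contourArea)[:,0]+[x0,y0]
    P=np.array([plane(n,*p,.046) for p in c.astype(float)])
    best=None;rng=np.random.default_rng(0)
    for _ in range(500):
        ce,r=circfit(P[rng.choice(len(P),3,False)]); 
        e=abs(np.hypot(*(P[:,:2]-ce).T)-r)<.002
        if abs(r-.1155)<.006 and (best is None or e.sum()>best.sum()): best=e
    print(n,"plate",circfit(P[best]),best.sum(),len(P))
print("pointer",plane("top",340,198,.069))
for nm,lo,hi,box in(("purple",130,160,None),("green",45,75,None)):
    print(nm,"top",[(b,plane("top",*b[1],.05).round(3)) for b in blobs(t,lo,hi,80,40)[1]])
    print(nm,"side",[(b,plane("side",*b[1],.04).round(3)) for b in blobs(s,lo,hi,80,40)[1]])
for z in(.046,.101): print(proj("top",[.45,-.1,z]))
E
```

```text
top cup 0.08 (array([ 0.45673792, -0.09190248]), np.float64(0.03247357458148187))
side cup 0.08 (array([ 0.4668346 , -0.05809624]), np.float64(0.030488026630658343)) 36
top cup 0.101 (array([ 0.45671524, -0.09035721]), np.float64(0.03205268418051717))
side cup 0.101 (array([ 0.45839067, -0.08629273]), np.float64(0.029517796470277868)) 36
top cup 0.12 (array([ 0.45669471, -0.08895911]), np.float64(0.03167187857964642))
side cup 0.12 (array([ 0.45075092, -0.11180384]), np.float64(0.028639969182313953)) 36
top plate (array([ 0.59710746, -0.08728538]), np.float64(0.11500704800695712)) 223 268
side plate (array([ 0.59452748, -0.09179472]), np.float64(0.11774621397104912)) 116 361
pointer [ 0.69234842 -0.02904737  0.069     ]
purple top [(([271, 191, 17, 18, 229], [279.3, 199.4]), array([0.689, 0.132, 0.05 ])), (([422, 292, 18, 17, 232], [430.8, 300.2]), array([ 0.427, -0.273,  0.05 ]))]
purple side [(([325, 227, 19, 26, 386], [333.9, 239.8]), array([0.68 , 0.108, 0.04 ])), (([281, 364, 26, 35, 726], [293.6, 381.1]), array([ 0.422, -0.292,  0.04 ]))]
green top [(([325, 302, 18, 17, 229], [333.3, 309.7]), array([ 0.398, -0.016,  0.05 ]))]
green side [(([226, 287, 23, 30, 513], [237.7, 302.1]), array([ 0.395, -0.037,  0.04 ]))]
[365.33913734 290.47461718]
[366.99101675 290.56292397]
```

```bash
cat >> h.py <<'E'
def rows(p0,rv0,targets):
    "targets: (x,y,z,yaw) with yaw = world angle of tool y axis; tool down"
    R0=R.from_rotvec(rv0)
    for x,y,z,w in targets:
        Y=[np.cos(w),np.sin(w),0]; Z=[0,0,-1]; M=np.c_[np.cross(Y,Z),Y,Z]
        d=R0.inv().apply(np.array([x,y,z])-p0)*1000
        print(d.round(1).tolist(),(R0.inv()*R.from_matrix(M)).as_rotvec().round(3).tolist())
E
python3 - <<'E'
from h import *
s=get_state(); print(nose_length, R.from_rotvec(s["tool_rot"]).as_matrix().round(3))
rows(s["position"],s["tool_rot"],[(.30,.48,.25,np.pi/2),(.42,.32,.25,np.pi/2),(.5,.2,.25,np.pi/2),(.457,-.09,.25,np.pi/2)])
E
```

```text
0.017 [[-0.958  0.286 -0.   ]
 [ 0.286  0.958 -0.001]
 [-0.    -0.001 -1.   ]]
[-150.3, -104.0, -11.0] [-0.001, -0.0, -0.29]
[-311.0, -223.0, -10.8] [-0.001, -0.0, -0.29]
[-422.0, -315.2, -10.7] [-0.001, -0.0, -0.29]
[-463.7, -605.4, -10.4] [-0.001, -0.0, -0.29]
```

Emit:
send_rows(xyz=[[-30,-20,-4],[-60,-40,-8],[-90,-62,-11],[-120,-83,-11],[-150,-104,-11],[-182,-128,-11],[-214,-152,-11],[-246,-176,-11],[-278,-200,-11],[-311,-223,-11]], dr=[[0,0,-0.05],[0,0,-0.1],[0,0,-0.15],[0,0,-0.2],[0,0,-0.25],[0,0,-0.29],[0,0,-0.29],[0,0,-0.29],[0,0,-0.29],[0,0,-0.29]], jaw=0, grip_force=20)

```text
time: 1.03
position: [0.4207, 0.3185, 0.2507]
tool_rot: [-0.001, 3.141, 0.001]
ft_force: [0.7, 0.5, -0.5]
grip_width: 0.324
grip_force: 0.0
```

Emit:
send_rows(xyz=[[-15,-38,0],[-30,-76,0],[-42,-115,0],[-48,-155,0],[-50,-196,0],[-50,-237,0],[-50,-278,0],[-46,-319,0],[-40,-360,0],[-36,-390,0]], dr=[[0,0,0],[0,0,0],[0,0,0],[0,0,0],[0,0,0],[0,0,0],[0,0,0],[0,0,0],[0,0,0],[0,0,0]])

```text
time: 1.87
position: [0.4551, -0.0736, 0.2506]
tool_rot: [0.005, 3.141, -0.0]
ft_force: [-0.0, 0.1, -0.3]
grip_width: 0.005
grip_force: 0.0
```

Emit:
send_rows(xyz=[[0,-10,20],[0,-18,50],[0,-18,85],[0,-18,110],[0,-18,115],[0,-18,115],[0,-18,115],[0,-18,115],[0,-18,115],[0,-18,115]], dr=[[0,0,0],[0,0,0],[0,0,0],[0,0,0],[0,0,0],[0,0,0],[0,0,0],[0,0,0],[0,0,0],[0,0,0]])

```text
time: 2.7
position: [0.4572, -0.0876, 0.1369]
tool_rot: [-0.001, 3.139, 0.001]
ft_force: [-0.5, 0.8, 0.1]
grip_width: 0.007
grip_force: 0.0
```

```bash
python3 - <<'E'
from h import *
s=get_state(); print(s["position"],s["tool_rot"],s["ft_force"],s["joint_positions"])
for n,b in(("top",(310,185,430,335)),("side",(210,190,330,340))):
    im=get_image(n); x0,y0,x1,y1=b
    c=cv2.resize(im[y0:y1,x0:x1],None,fx=4,fy=4,interpolation=cv2.INTER_CUBIC)[:,:,::-1]
    for p,col in((s["position"]-[0,0,.017],(0,255,0)),([.457,-.0895,.101],(255,255,0))):
        u=(proj(n,p)-[x0,y0])*4; cv2.circle(c,(int(u[0]),int(u[1])),3,col,-1)
    cv2.imwrite(f"pics/{n}1.png",c)
a,b=cv2.imread("pics/top1.png"),cv2.imread("pics/side1.png")
cv2.imwrite("pics/c1.png",cv2.resize(np.hstack([a,b]),(800,500)))
E
```

```text
[ 0.45723476 -0.08756457  0.13693205] [-8.78426426e-04  3.13890402e+00  6.10032392e-04] [-0.52813007  0.78592455  0.12866238] [-0.45189542 -0.01041223  0.58729858  2.04122105  0.00561539  1.10643435
  1.70423339]Traceback (most recent call last):
  File "<stdin>", line 7, in <module>
cv2.error: OpenCV(4.12.0) :-1: error: (-5:Bad argument) in function 'circle'
> Overload resolution failed:
>  - Layout of the output array img is incompatible with cv::Mat
>  - Expected Ptr<cv::UMat> for argument 'img'
```

Emit:
send_rows(xyz=[[0,2,0],[0,2,0],[0,2,0],[0,2,0],[0,2,0],[0,2,0],[0,2,0],[0,2,0],[0,2,0],[0,2,0]], dr=[[0,0,0.1],[0,0,0.2],[0,0,0.3],[0,0,0.4],[0,0,0.5],[0,0,0.5],[0,0,0.5],[0,0,0.5],[0,0,0.5],[0,0,0.5]])

```text
time: 3.58
position: [0.4562, -0.0857, 0.1356]
tool_rot: [0.775, 3.044, 0.0]
ft_force: [-0.5, 0.5, -0.6]
grip_width: 0.006
grip_force: 0.0
```

```bash
cat > look.py <<'E'
from h import *
import sys
def look(tag,pts,bt=(310,185,430,335),bs=(210,190,330,340)):
    s=get_state(); print(s["time"],s["position"],s["tool_rot"],s["ft_force"],s["joint_positions"])
    o=[]
    for n,b in(("top",bt),("side",bs)):
        im=get_image(n); x0,y0,x1,y1=b
        c=np.ascontiguousarray(cv2.resize(im[y0:y1,x0:x1],(400,500),interpolation=cv2.INTER_CUBIC)[:,:,::-1])
        for p,col in [(s["position"]-[0,0,.017],(0,255,0))]+[(p,(255,255,0)) for p in pts]:
            u=(proj(n,p)-[x0,y0])*400/(x1-x0); cv2.circle(c,(int(u[0]),int(u[1])),3,col,-1)
        o.append(c)
    cv2.imwrite(f"pics/{tag}.png",np.hstack(o))
E
python3 -c "
from look import *
look('c1',[(.457,-.0895,.101)])"
```

```text
3.5833 [ 0.4562228  -0.08566034  0.13562674] [7.75168863e-01 3.04428768e+00 1.61286320e-04] [-0.48503897  0.46572598 -0.6431374 ] [-0.4509453  -0.00982196  0.58217519  2.04361237  0.00594888  1.10601651
  1.20067429]
```

View pics/c1.png

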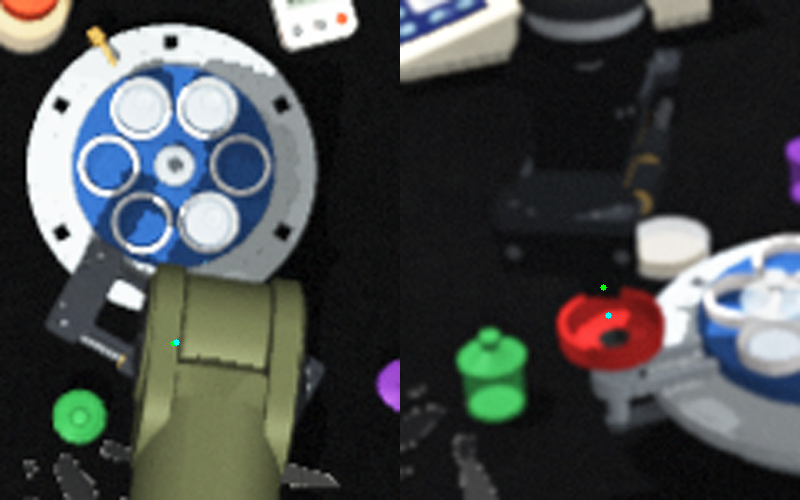

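Emit:
send_rows(xyz=[[-3,-3,5],[-3,-3,14],[-3,-3,22],[-3,-3,29],[-3,-3,34],[-3,-3,37],[-3,-3,40],[-3,-3,43],[-3,-3,45],[-3,-3,45]], dr=[[0,0,0],[0,0,0],[0,0,0],[0,0,0],[0,0,0],[0,0,0],[0,0,0],[0,0,0],[0,0,0],[0,0,0]])

```text
time: 4.52
position: [0.4567, -0.0898, 0.0905]
tool_rot: [-0.777, -3.042, 0.0]
ft_force: [-4.3, -0.6, 7.0]
grip_width: 0.005
grip_force: 3.3
```

```bash
python3 - <<'E'
from look import *
look('c2',[(.457,-.0895,.087)])
s=get_state(); p,rv=s["position"],s["tool_rot"]
R0=R.from_rotvec(rv).as_matrix(); w0=np.arctan2(R0[1,1],R0[0,1]); print(w0)
A=np.array([.597,-.0885]); r=.140; a0=np.radians(180.5)
rows(p,rv,[(*(A+r*np.array([np.cos(a0+t),np.sin(a0+t)])),p[2],w0+t) for t in np.arange(1,11)*.06])
E
```

```text
4.5167 [ 0.4567263  -0.08975903  0.09049541] [-7.76556346e-01 -3.04231163e+00  2.44019405e-04] [-4.25681831 -0.56067432  7.01201011] [-0.43679373  0.06118356  0.59457903  2.08519355 -0.04052074  1.00781041
  1.24957624]
1.070946238701822
[-4.5, -7.0, -0.0] [-0.0, -0.002, -0.06]
[-9.2, -14.0, -0.0] [-0.0, -0.002, -0.12]
[-14.4, -20.6, -0.0] [-0.0, -0.002, -0.18]
[-19.9, -27.0, -0.0] [-0.0, -0.002, -0.24]
[-25.8, -32.9, -0.0] [-0.0, -0.002, -0.3]
[-32.1, -38.5, -0.0] [-0.0, -0.002, -0.36]
[-38.6, -43.8, -0.0] [-0.0, -0.002, -0.42]
[-45.5, -48.6, -0.1] [-0.0, -0.002, -0.48]
[-52.6, -53.0, -0.1] [0.0, -0.002, -0.54]
[-60.0, -57.0, -0.1] [0.0, -0.002, -0.6]
```

View pics/c2.png

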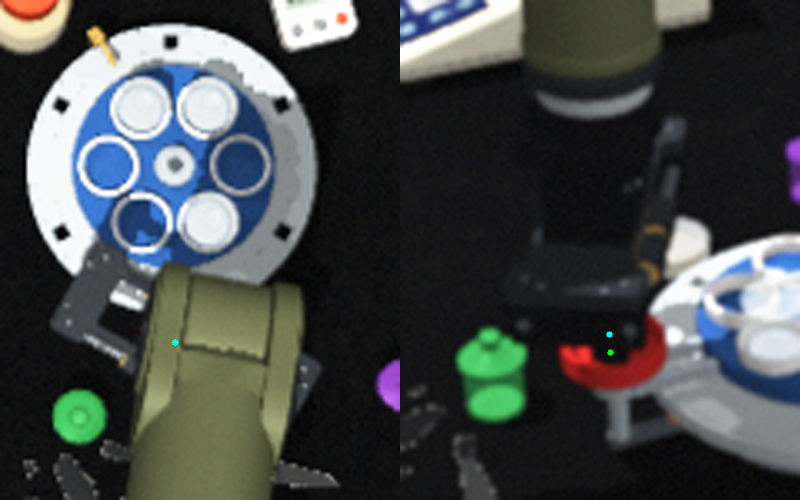

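Emit:
send_rows(xyz=[[-1,-1.8,0],[-2.7,-4.3,0],[-5.3,-8.2,0],[-8.1,-12.2,0],[-11.4,-16.8,0],[-15.3,-21.6,0],[-19.9,-27,0],[-24.5,-31.5,0],[-29.5,-36,0],[-33.7,-39.7,0]], dr=[[0,0,-0.015],[0,0,-0.035],[0,0,-0.07],[0,0,-0.105],[0,0,-0.145],[0,0,-0.19],[0,0,-0.24],[0,0,-0.285],[0,0,-0.335],[0,0,-0.375]])

```text
time: 5.45
position: [0.4674, -0.1418, 0.0908]
tool_rot: [-0.193, -3.134, 0.001]
ft_force: [-3.5, -0.5, 7.3]
grip_width: 0.004
grip_force: 3.2
```

```bash
python3 - <<'E'
from look import *
look('c3',[])
s=get_state(); p,rv=s["position"],s["tool_rot"]
R0=R.from_rotvec(rv).as_matrix(); w0=np.arctan2(R0[1,1],R0[0,1]); 
A=np.array([.597,-.0885]); r=.140; a=np.arctan2(*(p[:2]-A)[::-1])%(2*np.pi); print(w0,a-np.radians(180.5),np.hypot(*(p[:2]-A)))
rows(p,rv,[(*(A+r*np.array([np.cos(a+t),np.sin(a+t)])),p[2],w0+t) for t in np.arange(1,11)*.06])
E
```

```text
5.45 [ 0.46736432 -0.14178711  0.09084607] [-1.92881535e-01 -3.13448866e+00  6.41439432e-04] [-3.52243176 -0.47388828  7.33854066] [-0.34588406  0.11862394  0.62213334  2.0349523  -0.08063704  1.01261741
  1.76364267]
1.4455039216349828 0.38820464620157047 0.14007257655195288
[-4.5, -7.1, 0.0] [-0.001, -0.0, -0.06]
[-9.3, -14.0, 0.0] [-0.001, -0.0, -0.12]
[-14.5, -20.6, 0.0] [-0.001, -0.0, -0.18]
[-20.1, -26.8, 0.0] [-0.001, -0.0, -0.24]
[-26.1, -32.7, 0.0] [-0.001, -0.0, -0.3]
[-32.4, -38.2, 0.1] [-0.001, -0.0, -0.36]
[-39.1, -43.4, 0.1] [-0.001, -0.0, -0.42]
[-46.0, -48.1, 0.1] [-0.001, -0.0, -0.48]
[-53.2, -52.4, 0.1] [-0.001, -0.0, -0.54]
[-60.7, -56.3, 0.1] [-0.001, -0.0, -0.6]
```

View pics/c3.png

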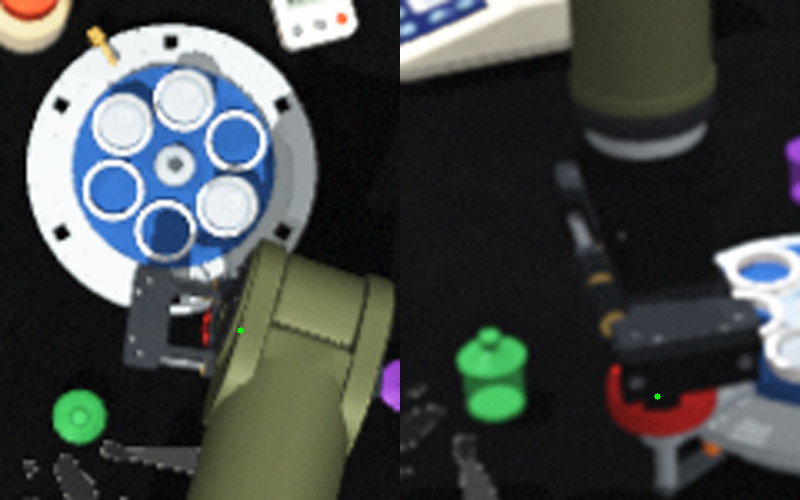

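Emit:
send_rows(xyz=[[-1.5,-2.4,0],[-4.5,-7.1,0],[-8,-12,0],[-12,-17.4,0],[-16.5,-23,0],[-21,-28,0],[-26,-32.7,0],[-32,-38.2,0],[-39,-43.4,0],[-46,-48,0]], dr=[[0,0,-0.01],[0,0,-0.03],[0,0,-0.05],[0,0,-0.07],[0,0,-0.09],[0,0,-0.11],[0,0,-0.13],[0,0,-0.15],[0,0,-0.17],[0,0,-0.19]])

```text
time: 6.38
position: [0.5085, -0.1951, 0.0914]
tool_rot: [-0.104, 3.138, -0.001]
ft_force: [-1.5, -1.0, 6.3]
grip_width: 0.008
grip_force: 3.1
```

```bash
cat > meas.py <<'E'
from look import *
def step(ts):
    s=get_state(); p,rv=s["position"],s["tool_rot"]; print(s["time"],p,s["ft_force"],s["joint_positions"])
    R0=R.from_rotvec(rv).as_matrix(); w0=np.arctan2(R0[1,1],R0[0,1])
    A=np.array([.597,-.0885]); r=.140; a=np.arctan2(*(p[:2]-A)[::-1])%(2*np.pi); print(w0,a-np.radians(180.5),np.hypot(*(p[:2]-A)))
    rows(p,rv,[(*(A+r*np.array([np.cos(a+t),np.sin(a+t)])),p[2],w0) for t in ts])
def table(im=None):
    "angles of bright pocket/bottle blobs about hub, mod 60 deg via 6th harmonic of non-blue on r=52mm ring, z=.075"
    im=get_image("top"); h=cv2.cvtColor(im,cv2.COLOR_RGB2HSV)
    c=plane("top",*(np.array([310,185])+np.array([175.5,164.5])*.3),.066)
    th=np.radians(np.arange(0,360,.5)); acc=0
    for r in np.arange(.066,.079,.001):
        for t in th:
            u=proj("top",[c[0]+r*np.cos(t),c[1]+r*np.sin(t),.072])
            v=cv2.getRectSubPix(im[...,0],(1,1),(float(u[0]),float(u[1])))[0,0]
            acc+=float(v)*np.exp(6j*t)
    return c,np.degrees(np.angle(acc))/6
E
python3 - <<'E'
from meas import *
step([.05,.1,.15,.2]); print(table())
im=cv2.imread('pics/top0.png')[...,::-1].copy()
import meas; meas.get_image=lambda n:im
print(table())
E
```

```text
6.3833 [ 0.50848501 -0.19514732  0.09142113] [-1.46446349 -1.03518719  6.25932185] [-0.23445664  0.25039774  0.62395607  1.90639081 -0.16900557  1.03499551
  2.09797874]
1.6367991152374437 0.8693145185911813 0.13859493199582582
[-4.2, -5.7, 0.0] [-0.001, 0.002, 0.0]
[-9.7, -10.1, 0.0] [-0.001, 0.002, 0.0]
[-15.3, -14.3, 0.0] [-0.001, 0.002, 0.0]
[-21.1, -18.1, 0.1] [-0.001, 0.002, 0.0]Traceback (most recent call last):
  File "<stdin>", line 2, in <module>
  File "meas.py", line 14, in table
    u=proj("top",[c[0]+r*np.cos(t),c[1]+r*np.sin(t),.072])
  File "h.py", line 18, in proj
    c,f,Rm,t=cam(n); p=Rm@np.array(P,float)+t; s=p[:2]/p[2]; s=s*(1+c["k1"]*(s@s)); return s*f+[c["cx"],c["cy"]]
             ~~~^^^
  File "h.py", line 5, in cam
    c=calibration(n); f=240/np.tan(np.radians(c["vfov"])/2)
ValueError: time passes only in moves, steps and waits
```

```bash
sed -i 's/^def cam/import functools\n@functools.cache\ndef cam/' h.py
python3 - <<'E'
from meas import *
print(table()); look('c4',[])
im=cv2.imread('pics/top0.png')[...,::-1].copy()
import meas; meas.get_image=lambda n:im
print(table())
E
```

```text
(array([ 0.59722776, -0.08998377,  0.066     ]), np.float64(21.24396302319423))
6.4833 [ 0.50957637 -0.19603204  0.09177137] [-0.10178066  3.13649384 -0.0039539 ] [-0.40213988 -0.94488221  5.90117122] [-0.23405523  0.25114717  0.6241696   1.90485552 -0.16875732  1.03358618
  2.09711178]
(array([ 0.59722776, -0.08998377,  0.066     ]), np.float64(-28.62970027319521))
```

View pics/c4.png

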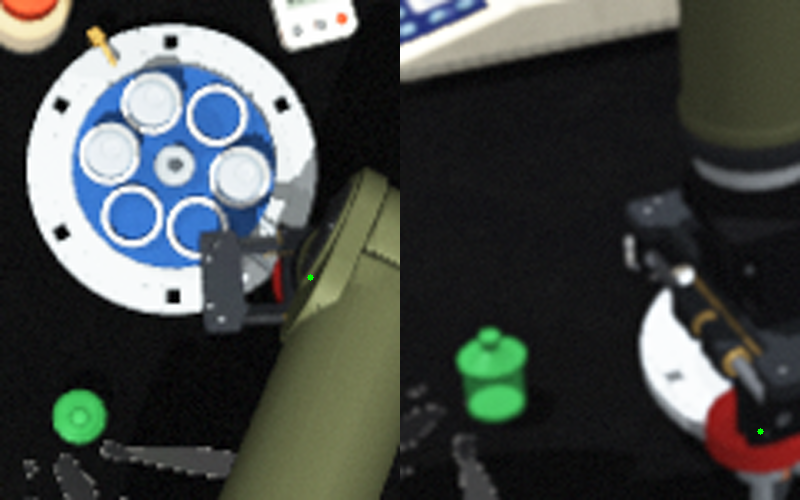

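Emit:
send_rows(xyz=[[-1,-1.3,0.5],[-3,-3.7,1],[-5.5,-6.2,1],[-8,-8.5,1],[-10.5,-10.6,1],[-13,-12.6,1],[-15,-14.1,1],[-16.5,-15.2,1],[-16.5,-15.2,1],[-16.5,-15.2,1]], dr=[[0,0,0],[0,0,0],[0,0,0],[0,0,0],[0,0,0],[0,0,0],[0,0,0],[0,0,0],[0,0,0],[0,0,0]])

```text
time: 7.42
position: [0.527, -0.2085, 0.0908]
tool_rot: [-0.103, 3.136, -0.001]
ft_force: [0.7, 0.6, 6.2]
grip_width: 0.006
grip_force: 3.2
```

```bash
python3 - <<'E'
from meas import *
step([.02,.05,.08,.1]); print(table())
E
```

```text
7.4167 [ 0.52696602 -0.20847732  0.09082136] [0.72933533 0.57918485 6.18585651] [-0.20527832  0.29947885  0.62086699  1.85531909 -0.20065972  1.04512846
  2.13168123]
1.6364363187377728 1.0337016914401356 0.13892197149913652
[-1.7, -2.4, 0.0] [-0.001, 0.004, 0.0]
[-5.3, -4.7, 0.0] [-0.001, 0.004, 0.0]
[-8.9, -6.8, 0.0] [-0.001, 0.004, 0.0]
[-11.4, -8.1, 0.1] [-0.001, 0.004, 0.0]
(array([ 0.59722776, -0.08998377,  0.066     ]), np.float64(29.730790390638898))
```

Emit:
send_rows(xyz=[[-1,-0.7,0],[-2.2,-1.5,0],[-2.6,-1.8,0],[-2.6,-1.8,-1],[-2.6,-1.8,-2],[-2.6,-1.8,-3],[-2.6,-1.8,-4.5],[-2.6,-1.8,-6],[-2.6,-1.8,-8],[-2.6,-1.8,-8]], dr=[[0,0,0],[0,0,0],[0,0,0],[0,0,0],[0,0,0],[0,0,0],[0,0,0],[0,0,0],[0,0,0],[0,0,0]])

```text
time: 8.3
position: [0.5291, -0.2097, 0.0986]
tool_rot: [-0.103, 3.137, -0.0]
ft_force: [1.0, 0.8, 4.0]
grip_width: 0.007
grip_force: 2.2
```

```bash
python3 - <<'E'
from meas import *
step([.02,.05,.08,.1]); print(table())
E
```

```text
8.3 [ 0.52909761 -0.20973867  0.09858364] [1.00817985 0.8173212  3.97988804] [-0.20531249  0.29597292  0.62303014  1.84181773 -0.19715123  1.06263496
  2.12966937]
1.6364439859738351 1.051526531887887 0.13895880301946506
[-1.8, -2.4, 0.0] [-0.0, 0.003, 0.0]
[-5.4, -4.5, 0.0] [-0.0, 0.003, 0.0]
[-9.1, -6.6, 0.0] [-0.0, 0.003, 0.0]
[-11.5, -7.9, 0.0] [-0.0, 0.003, 0.0]
(array([ 0.59722776, -0.08998377,  0.066     ]), np.float64(-29.272341304566982))
```

The upward force is 4 N at 5 mm of press, so the cup is following the fingers and the tooth has entered the hole. Next I lift straight out.

Emit:
send_rows(xyz=[[0,0,-2],[0,0,-5],[0,0,-8],[0,0,-13],[0,0,-20],[0,0,-35],[0,0,-55],[0,0,-80],[0,0,-105],[0,0,-130]], dr=[[0,0,0],[0,0,0],[0,0,0],[0,0,0],[0,0,0],[0,0,0],[0,0,0],[0,0,0],[0,0,0],[0,0,0]])

```text
time: 9.18
position: [0.5269, -0.21, 0.2287]
tool_rot: [0.101, -3.139, -0.0]
ft_force: [0.5, -0.4, -0.5]
grip_width: 0.004
grip_force: 0.0
```

Emit:
send_rows(xyz=[[0,20,-15],[0,55,-20],[0,95,-20],[0,135,-20],[0,175,-20],[0,215,-20],[0,250,-20],[0,270,-20],[0,270,-20],[0,270,-20]], dr=[[0,0,0],[0,0,0],[0,0,0],[0,0,0],[0,0,0],[0,0,0],[0,0,0],[0,0,0],[0,0,0],[0,0,0]])

```text
time: 10.02
position: [0.5096, 0.0605, 0.2476]
tool_rot: [0.107, -3.139, 0.001]
ft_force: [-0.5, 0.0, -0.2]
grip_width: 0.007
grip_force: 0.0
```

```bash
python3 - <<'E'
from meas import *
print(table()); look('c5',[(.5285,-.2106,.101)],(310,185,430,335),(230,220,390,420))
for n,box in (("top",(370,225,430,300)),("side",(250,280,330,380))):
    im=get_image(n); print(n,[b for b in blobs(im,174,6)[1] if box[0]<b[1][0]<box[2] and box[1]<b[1][1]<box[3]])
im=get_image("side"); m=redcup(im); m[:280]=0; m[:,:250]=0;m[:,330:]=0
c=max(cv2.findContours(m,0,cv2.CHAIN_APPROX_NONE)[0],key=cv2.contourArea)[:,0].astype(float)
up=c[c[:,1]<c[:,1].min()+9]
for z in(.088,.095,.101,.107): print(z,circfit(np.array([plane("side",*p,z) for p in up])))
E
```

```text
(array([ 0.59722776, -0.08998377,  0.066     ]), np.float64(-28.989140009684988))
10.0667 [0.50990568 0.05887877 0.24759148] [ 1.02455482e-01 -3.13949952e+00  1.54477829e-03] [ 0.54066552 -0.549142   -0.30802854] [-0.56829925  0.0173092   0.40819858  1.78701055 -0.00611185  1.33924209
  1.4772927 ]
top [([397, 249, 26, 25, 483], [409.8, 261.0])]
side []
0.088 (array([ 0.52745462, -0.17739841]), np.float64(0.014451404170319046))
0.095 (array([ 0.5239545 , -0.18563152]), np.float64(0.01429622570646042))
0.101 (array([ 0.5209544 , -0.19268847]), np.float64(0.014163215594575874))
0.107 (array([ 0.5179543 , -0.19974543]), np.float64(0.014030205482713056))
```

View pics/c5.png

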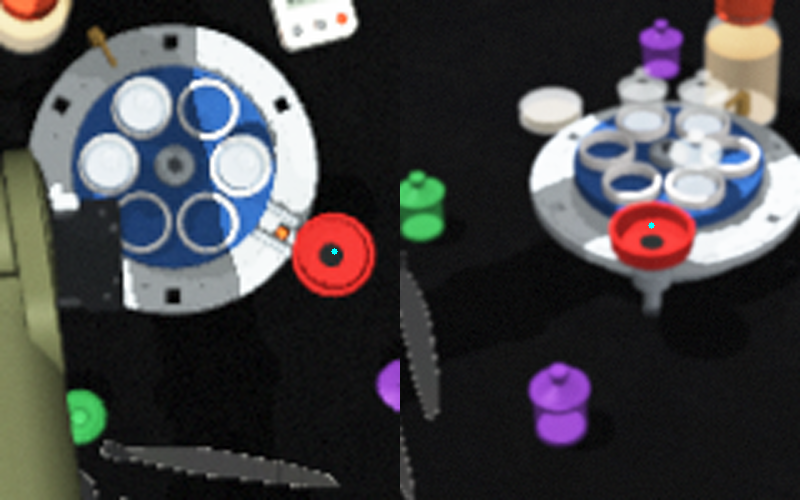

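The orange tooth shows in the next hole at crop pixel (282,232). The cup rim sits at its raised height, with the projected 101 mm rim point at the rim's centre in the side view. The bottles and bystanders are undisturbed.

```bash
python3 -c "
from bench import *
print(close_job())"
```

```text
the job is handed in; nothing more can be done
None
```

The turntable is indexed one hole anticlockwise. In the last pictures the tooth is in the next hole, the cup is fully up, and the bottles and bystanders look undisturbed. I handed the job in at about 10 s; no verdict came back.

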